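# Tap the filters home in order

### The job

Get the drawer ready to be shut: working in order from the smallest filter to the largest, lightly tap the metal rim of each of the four filters so that it sinks down into its well on its lift and stays there, about level with the liner. Keep off the glass, do not pick anything up, and leave the two lens caps, the tin and its lid as they are.

Things in the scene. Friction and masses are not known exactly. Their poses are not given: they have to be found in the camera images.
- filter_46: the smallest filter: a dark metal ring 46 mm across, 8 mm tall, its flat rim 5 mm wide, around glass. Lies loose in a shallow grey cup on a lift in a round well. Origin: centre of its underside, z up; the rim's top is 8 mm above the origin and at first 8 mm above the liner's flat top (itself 50 mm above the work surface). Tap the rim anywhere
- glass_46: the glass in that 46 mm filter, 36 mm across; its top lies 4 mm below the rim's top, so a flat fingertip across the rim clears it. Origin as for the filter. Not to be touched
- lift_46 (a joint): the friction lift under the 46 mm filter: how far it has sunk, 0 raised, 0.008 m rim level with the liner, 0.012 m its stop. Yields to about 4 N on the rim (more if pushed fast) and stays where it is left without springing back. A fingertip centred on the outer edge of the rim meets the liner, which is rigid, when the rim is level
- filter_58: the second smallest filter: a dark metal ring 58 mm across, 8 mm tall, its flat rim 5 mm wide, around glass. Lies loose in a shallow grey cup on a lift in a round well. Origin: centre of its underside, z up; the rim's top is 8 mm above the origin and at first 8 mm above the liner's flat top (itself 50 mm above the work surface). Tap the rim anywhere
- glass_58: the glass in that 58 mm filter, 48 mm across; its top lies 4 mm below the rim's top, so a flat fingertip across the rim clears it. Origin as for the filter. Not to be touched
- lift_58 (a joint): the friction lift under the 58 mm filter: how far it has sunk, 0 raised, 0.008 m rim level with the liner, 0.012 m its stop. Yields to about 4 N on the rim (more if pushed fast) and stays where it is left without springing back. A fingertip centred on the outer edge of the rim meets the liner, which is rigid, when the rim is level
- filter_70: the second largest filter: a dark metal ring 70 mm across, 8 mm tall, its flat rim 5 mm wide, around glass. Lies loose in a shallow grey cup on a lift in a round well. Origin: centre of its underside, z up; the rim's top is 8 mm above the origin and at first 8 mm above the liner's flat top (itself 50 mm above the work surface). Tap the rim anywhere
- glass_70: the glass in that 70 mm filter, 60 mm across; its top lies 4 mm below the rim's top, so a flat fingertip across the rim clears it. Origin as for the filter. Not to be touched
- lift_70 (a joint): the friction lift under the 70 mm filter: how far it has sunk, 0 raised, 0.008 m rim level with the liner, 0.012 m its stop. Yields to about 4 N on the rim (more if pushed fast) and stays where it is left without springing back. A fingertip centred on the outer edge of the rim meets the liner, which is rigid, when the rim is level
- filter_82: the largest filter: a dark metal ring 82 mm across, 8 mm tall, its flat rim 5 mm wide, around glass. Lies loose in a shallow grey cup on a lift in a round well. Origin: centre of its underside, z up; the rim's top is 8 mm above the origin and at first 8 mm above the liner's flat top (itself 50 mm above the work surface). Tap the rim anywhere
- glass_82: the glass in that 82 mm filter, 72 mm across; its top lies 4 mm below the rim's top, so a flat fingertip across the rim clears it. Origin as for the filter. Not to be touched
- lift_82 (a joint): the friction lift under the 82 mm filter: how far it has sunk, 0 raised, 0.008 m rim level with the liner, 0.012 m its stop. Yields to about 4 N on the rim (more if pushed fast) and stays where it is left without springing back. A fingertip centred on the outer edge of the rim meets the liner, which is rigid, when the rim is level
- cap_1: a black lens cap, a solid disc 62 mm across and 11 mm tall, 7 mm of it above the liner, loose in a shallow well. To be left alone. Origin: centre of its underside, z up.
- cap_2: the other black lens cap, the same size, in another well. To be left alone. Origin: centre of its underside, z up.
- tin: a small open aluminium tin, 56 mm across and 36 mm tall, its top 26 mm above the liner, in a well at the drawer's left (+y) end, front row. To be left alone. Origin: centre of its underside, z up.
- tin_lid: the tin's aluminium lid, 60 mm across, 13 mm tall, 9 mm of it above the liner, in the well behind the tin. To be left alone. Origin: centre of its underside, z up.
- drawer: the fixed drawer and low cabinet. Origin: on the work surface under the middle of the wells; x to the cabinet, y along the width. Wells at x = -52, 52, y = -156, -52, 52, 156 mm; filters and caps in any of the six with y below 100. Front panel at x = -130 (71 mm tall), side walls at y = +-222 (66 mm tall); cabinet from x = 196, 156 mm tall, its handle 112 mm up reaches x = 155
Things that resemble listed ones, but are neither listed nor needed, are in the scene too. Leave any blue, green or red look-alike of the filter_46 alone.

How it is judged:
On the way, in this order (a step that is already met when the one before it is completed fails the run):
1. the smallest filter (46 mm) has been tapped down more than 5 mm (value of joint lift_46 above 0.005 m), for 0.2 s.
2. the second smallest filter (58 mm) has been tapped down more than 5 mm (value of joint lift_58 above 0.005 m), for 0.2 s.
3. the second largest filter (70 mm) has been tapped down more than 5 mm (value of joint lift_70 above 0.005 m), for 0.2 s.
4. the largest filter (82 mm) has been tapped down more than 5 mm (value of joint lift_82 above 0.005 m), for 0.2 s.
At the end, for the whole second after the job is handed in: all four lifts stand more than 5 mm down (8 is level), every filter lies flat in its lowered cup (within 0.08 rad, underside at least 3.5 mm below the liner's top) and at rest, and the caps, tin and lid are within 5 mm of where they began (value of joint each of lift_46, lift_58, lift_70, lift_82 above 0.005 m and height (world z) of each of filter_46, filter_58, filter_70, filter_82 below 0.0465 m and angle between each of filter_46, filter_58, filter_70, filter_82's own z axis and vertical below 0.08 rad and linear speed of each of filter_46, filter_58, filter_70, filter_82 below 0.02 m/s and distance of each of cap_1, cap_2, tin, tin_lid from where it was at the start of the episode below 0.005 m); the robot touches nothing.
It fails at once if a filter's glass is touched (contact force between the fingers and glass_46 above 0.3 N or contact force between the fingers and glass_58 above 0.3 N or contact force between the fingers and glass_70 above 0.3 N or contact force between the fingers and glass_82 above 0.3 N).
It fails at once if the tap is hard: over 40 N on a filter, or over 60 N on anything (contact force between the fingers and filter_46 above 40 N or contact force between the fingers and filter_58 above 40 N or contact force between the fingers and filter_70 above 40 N or contact force between the fingers and filter_82 above 40 N or contact force between the fingers and anything else above 60 N).
It fails at once if a filter is lifted (6 mm above its raised place) or tipped (height (world z) of any of filter_46, filter_58, filter_70, filter_82 above 0.056 m or angle between any of filter_46, filter_58, filter_70, filter_82's own z axis and vertical above 0.25 rad).
It fails at once if a cap, the tin or the lid is moved by more than 5 mm (distance of any of cap_1, cap_2, tin, tin_lid from where it was at the start of the episode above 0.005 m).
It also fails if it takes over 64 s, if anything falls off the work surface, if the arm or the gripper's body presses on something with over 40 N, if the wrist force passes 120 N, or if a joint passes its speed limit or range.

### The arm

A 7-joint arm with a two-finger parallel gripper is mounted at the origin on the work surface. World frame = base frame: x ahead of the robot, y to its left, z up, the work surface at z = 0. Lengths are in m, angles in rad, forces in N, time in s.
With the tool pointing down it reaches from about 0.425 to 1.025 m from the base axis. Payload 9.4 kg.
Tool frame: the origin (TCP) lies at the very end of the fingers, on their centre line; the grasp point (between the pads) lies ctrl.tcp_to_grasp behind it (ctrl.tcp_to_grasp is the distance from the TCP to the grasp point, in m); z points along the fingers, y is the line along which they close (so a half turn about z gives the same grasp; the last joint's range is limited). The gripper opens to 85 mm and grips with 20 to 120 N. Pads are 22 mm wide; open, the fingers measure 114 mm over their backs; the gripper's body (76 mm by 85 mm) begins 54 mm behind the grasp point. The pads swing forward as they close: fully open they stand 13 mm farther back than shut.
Start: joints at [-1.222, 0.599, -0.003, 1.599, 0.002, 0.943, -0.08], TCP at [0.299, 0.66, 0.231] pointing down, gripper open.
Joint ranges: [-2.57, 2.57], [-0.35, 1.97], [-1.29, 1.29], [0.11, 2.56], [-1.05, 4.19], [0.11, 1.86], [-2.63, 2.63]. Speed limits (rad/s): [2.22, 2.22, 3.01, 3.01, 3.14, 3.14, 3.14].

### API

Orientations are given as a 3x3 rotation matrix whose columns are the frame's x, y, z axes.
In Python, from cell import sense, snapshot, ticket, find_in, masks_of, ctrl gives the robot as it stands.
- The arm moves only by the tool jog_arm, never from a script. Its argument "increments" is a list that holds one entry, the list of rows, each a list of 7 numbers: the turn, a rotation vector about the tool's x, y, z in degrees, then the shift along the tool's x, y, z in m, then the finger opening in m, from 0 to 0.0854. In form: [[[ax, ay, az, tx, ty, tz, claw], ...]]. A call has 1 to 5 rows; each row shifts and turns the commanded pose from where the row before left it, along the tool's axes as they then stand; what a row does not reach is not made up. A row lasts 1/8 s, in which the tool goes at most 62.5 mm and 10.7 degrees, less where a joint would pass 70% of its speed; a pose out of reach is approached as far as the arm can. A call is refused whole if a number of a shift passes 0.0625 or a number of a turn 10.7, either way. A call with a gripper value outside its range is refused whole. The fingers move at their own pace and stop on an object; "newtons" is the grip in N (left out, the last holds). Time passes only in rows, so rows that do not move let the fingers close. It gives the time, the measured TCP pose, the force, the opening and the grip force at its end, in the units of the state.
- sense(): the state, without advancing time (a new reading comes with each control period).
- snapshot(name): name is "side" or "top" or "wrist"; returns a dict with "color" (420x560x3 uint8, red, green, blue), "range_z" (420x560 float32, m along the optical axis (not along the pixel's ray), 0 where there is no reading), "vertical_fov" (degrees; the focal length in pixels is half the picture's height over the tangent of half this angle, whatever the lens; pixels are square), "cx", "cy" (the principal point, pixels), "rvec" (rotation vector, rad) and "tvec" (3), from world to camera coordinates, as OpenCV has them; the wrist camera has in their place "T_tool_cam" (4x4, takes a point from camera to tool coordinates, whose origin is the TCP and whose axes are the flange's). Camera axes: x right, y down, z forward; pixel columns grow to the right and rows downward; lengths in m; the calibration is good to about 2 mm. A picture is of the moment at which its call begins: read the wrist's pose just before it.
- ticket.sign_off(): hands the job in; it is judged then, once.
Trained networks look in a picture, given as the dict that the camera call returned (one of the last four; its "shot" number tells which), for a name from the list of things; names that differ only in an ending like _2 or _b are one class to them, and where a whole thing is asked for, a point or a joint stands for the part that bears it (a point fixed in the world has none). Each returns a list of dicts, best first, with "conf" (0 to 1); they miss things now and then, are a little off and sometimes report something else, mostly with a low value. They report only what shows in the picture. A call takes as long as a camera call. They do not tell look-alikes from the thing itself.
- find_in(picture, target): "location" ([column, row] as shares, 0 to 1, of the picture: columns of its width, rows of its height, amid what is visible of it).
- masks_of(picture, target): "pixels" (420x560 bool, what is visible of it) and "location" ([column, row] as shares, 0 to 1, of the picture: columns of its width, rows of its height, amid what is visible of it).
The state is a dict: "time_s": time; "joint_positions": joint angles; "qvel": joint speeds; "joint_torque": joint torques, N m; "eef_pos": TCP position; "tool_rot": TCP orientation; "wrist_force": force on the tool from outside, world axes, zero at the start; "ft_torque": the same for the moment, N m; "width": opening from 0.0 (shut) to 1.0 (fully open); "gripper_force": force on a finger pad.
Only numpy, scipy, OpenCV 4.12 (cv2) and the standard library are available. Lean on these libraries where they do the work, as an engineer would, in place of code of your own. Each camera call takes 0.05 s, during which the arm holds its last target. There are 200 camera calls.

## Working session

There is one attempt and no reset: what is moved stays moved. The work goes in short steps, Python scripts to look and compute and a tool call to move; the robot and the scene stay as the last step left them, time stands still between calls to the robot, and variables do not carry over. Pictures are saved under pics/ and viewed, at most 10 in all, crops included, and the job is handed in when it is done.

Besides the shell and the picture viewer there is one more tool, called after "Emit:" by a JSON object that holds its "method" and its "body". jog_arm: Moves the arm, as the interface text tells. Its arguments: {"type":"object","properties":{"increments":{"type":"array","items":{"type":"array","items":{"type":"array","items":{"type":"number"}}}},"newtons":{"type":"number"}},"required":["increments"]}

```bash
mkdir -p pics; ls; cat > h.py <<'E'
import numpy as np, cv2
from cell import sense, snapshot, ticket, find_in, masks_of, ctrl
def f_of(s): return 210/np.tan(np.radians(s["vertical_fov"])/2)
def cam(s, st=None):
    if "rvec" in s:
        R=cv2.Rodrigues(np.array(s["rvec"],float))[0]; t=np.array(s["tvec"],float).ravel()
        return R.T, -R.T@t
    T=np.array(s["T_tool_cam"]); Rt=np.array(st["tool_rot"]); p=np.array(st["eef_pos"])
    return Rt@T[:3,:3], Rt@T[:3,3]+p
def cloud(s, st=None):
    R,c=cam(s,st); f=f_of(s); v,u=np.mgrid[0:420,0:560]; z=s["range_z"]
    P=np.stack([(u-s["cx"])/f*z,(v-s["cy"])/f*z,z],-1)
    W=P@R.T+c; W[z<=0]=np.nan
    return W
def save(n,s): cv2.imwrite(f"pics/{n}.png",cv2.cvtColor(s["color"],cv2.COLOR_RGB2BGR))
E
python3 - <<'E'
from h import *
st=sense(); print(st["time_s"],st["eef_pos"],np.round(st["tool_rot"],3).tolist(),st["width"],ctrl.tcp_to_grasp)
s=snapshot("top"); save("top",s); W=cloud(s)
t=snapshot("side"); save("side",t); W2=cloud(t)
cv2.imwrite("pics/both.png",cv2.resize(np.vstack([cv2.imread("pics/top.png"),cv2.imread("pics/side.png")]),None,fx=.71,fy=.71))
for n in "filter_46 filter_58 filter_70 filter_82 cap_1 tin tin_lid drawer".split():
  for nm,p,w in (("top",s,W),("side",t,W2)):
    for d in masks_of(p,n)[:3]:
        m=d["pixels"]; q=w[m]; q=q[~np.isnan(q[:,0])]
        if len(q): print(n,nm,round(d["conf"],2),(np.array(d["location"])*[560,420]).round(),np.nanmedian(q,0).round(3),np.percentile(q,[2,98],axis=0).round(3).tolist())
E
```

```text
pics
0.0 [0.29926693 0.65982673 0.23040767] [[-0.911, 0.413, -0.001], [0.413, 0.911, -0.001], [-0.0, -0.002, -1.0]] 0.9986942625138769 0.0187
filter_46 top 0.92 [162. 231.] [0.56  0.318 0.007] [[0.54, 0.296, 0.002], [0.579, 0.337, 0.012]]
filter_46 top 0.87 [147. 175.] [0.684 0.35  0.006] [[0.663, 0.329, 0.002], [0.705, 0.369, 0.012]]
filter_46 top 0.78 [279. 259.] [0.496 0.079 0.056] [[0.471, 0.054, 0.052], [0.521, 0.105, 0.061]]
filter_46 side 0.76 [336. 237.] [ 0.599 -0.026  0.055] [[0.56, -0.064, 0.053], [0.637, 0.01, 0.06]]
filter_46 side 0.68 [184. 189.] [0.55  0.397 0.006] [[0.53, 0.374, 0.001], [0.571, 0.419, 0.01]]
filter_46 side 0.67 [300. 265.] [ 0.495 -0.025  0.055] [[0.462, -0.058, 0.053], [0.526, 0.006, 0.06]]
filter_58 top 0.92 [162. 231.] [0.56  0.318 0.007] [[0.54, 0.296, 0.002], [0.579, 0.337, 0.012]]
filter_58 top 0.87 [147. 175.] [0.684 0.35  0.006] [[0.663, 0.329, 0.002], [0.705, 0.369, 0.012]]
filter_58 top 0.78 [279. 259.] [0.496 0.079 0.056] [[0.471, 0.054, 0.052], [0.521, 0.105, 0.061]]
filter_58 side 0.76 [336. 237.] [ 0.599 -0.026  0.055] [[0.56, -0.064, 0.
[... 1861 characters left out ...]
0.057, 0.054], [0.619, 0.097, 0.06]]
tin top 0.93 [224. 257.] [0.499 0.187 0.045] [[0.472, 0.159, 0.041], [0.524, 0.21, 0.078]]
tin side 0.56 [220. 212.] [0.499 0.181 0.062] [[0.471, 0.157, 0.045], [0.525, 0.212, 0.077]]
tin side 0.33 [257. 237.] [0.495 0.08  0.056] [[0.468, 0.052, 0.053], [0.52, 0.104, 0.06]]
tin_lid top 0.93 [228. 206.] [0.599 0.18  0.06 ] [[0.573, 0.155, 0.056], [0.625, 0.208, 0.063]]
tin_lid top 0.28 [319. 266.] [0.479 0.002 0.053] [[0.459, -0.058, 0.039], [0.529, 0.011, 0.058]]
tin_lid side 0.6 [260. 195.] [0.594 0.176 0.06 ] [[0.571, 0.152, 0.047], [0.625, 0.208, 0.061]]
drawer side 0.62 [387. 204.] [ 0.744 -0.07   0.073] [[0.408, -0.293, 0.011], [0.986, 0.276, 0.158]]
```

View pics/both.png

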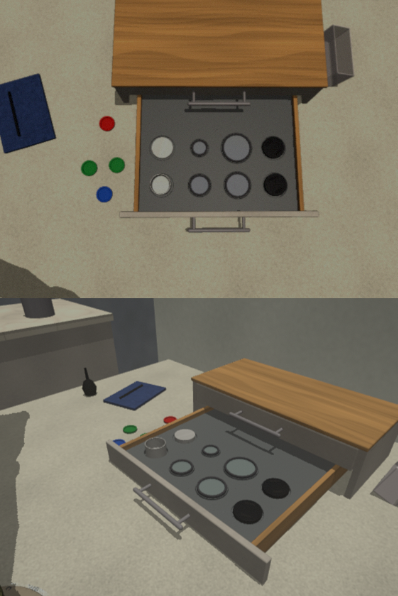

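```bash
python3 - <<'E'
from h import *
s=snapshot("top"); W=cloud(s); t=snapshot("side"); W2=cloud(t)
a=cv2.resize(cv2.cvtColor(s["color"][170:300,190:430],cv2.COLOR_RGB2BGR),None,fx=3.3,fy=3.3,interpolation=cv2.INTER_CUBIC)
cv2.imwrite("pics/crop.png",a)
for n,w in(("top",W),("side",W2)):
    print(n)
    for cx,cy in((.496,.079),(.6,.078),(.495,-.025),(.599,-.026)):
        m=(np.hypot(w[...,0]-cx,w[...,1]-cy)<.05)&(w[...,2]>.0555)&(w[...,2]<.065)
        q=w[m]; 
        (x,y),r=cv2.minEnclosingCircle(q[:,:2].astype(np.float32))
        lin=w[(np.hypot(w[...,0]-cx,w[...,1]-cy)>.048)&(np.abs(w[...,0]-cx)<.052)&(np.abs(w[...,1]-cy)<.052)]
        print(len(q),q.mean(0).round(4),np.round([x,y,r],4),np.median(q[:,2]).round(4),"liner",np.nanmedian(lin[:,2]).round(4))
E
```

```text
top
445 [0.4959 0.0797 0.0579] [0.493  0.0773 0.0433] 0.0575 liner 0.0515
283 [0.5993 0.0784 0.058 ] [0.6011 0.0751 0.0449] 0.0578 liner 0.0514
636 [ 0.4959 -0.0252  0.0577] [ 0.4983 -0.0215  0.0404] 0.0573 liner 0.0514
773 [ 0.6    -0.0249  0.0577] [ 0.5997 -0.0281  0.0448] 0.0573 liner 0.0514
side
320 [0.4951 0.0783 0.0576] [0.4964 0.0796 0.0303] 0.0577 liner 0.051
180 [0.5988 0.0778 0.0577] [0.5987 0.0783 0.0247] 0.0579 liner 0.0509
469 [ 0.4941 -0.0249  0.0576] [ 0.4953 -0.0242  0.036 ] 0.0577 liner 0.0508
519 [ 0.5975 -0.026   0.0574] [ 0.599  -0.0262  0.0427] 0.0573 liner 0.0509
```

Top picture: the front row, left to right, holds the tin (161,185), 58 (200,184), 70 (237,184) and a cap (275,184). The back row holds the lid (162,147), 46 (199,148), 82 (236,148) and a cap (273,147). The coloured discs on the left are look-alikes. Next I'll shut the fingers and square up the tool.

Emit:
{"method": "jog_arm", "body": {"increments": [[[0,0,-8.1,0,0,0,0],[0,0,-8.1,0,0,0,0],[0,0,-8.2,0,0,0,0],[0,0,0,0,0,0,0],[0,0,0,0,0,0,0]]], "newtons": 20}}

```text
time_s: 1.62
eef_pos: [0.2996, 0.6602, 0.2313]
tool_rot: [[-1.0, 0.003, -0.0], [0.003, 1.0, -0.0], [0.0, -0.0, -1.0]]
wrist_force: [-0.1, 0.2, -0.1]
width: -0.001
gripper_force: 0.0
```

Emit:
{"method": "jog_arm", "body": {"increments": [[[0,0,0,-0.025,-0.05,0,0],[0,0,0,-0.025,-0.05,0,0],[0,0,0,-0.025,-0.05,0,0],[0,0,0,-0.025,-0.05,0,0],[0,0,0,-0.025,-0.05,0,0]]]}}

```text
time_s: 2.25
eef_pos: [0.4252, 0.4087, 0.2315]
tool_rot: [[-1.0, 0.002, 0.001], [0.002, 1.0, 0.0], [-0.001, 0.0, -1.0]]
wrist_force: [0.9, 0.5, 0.8]
width: 0.001
gripper_force: 0.0
```

Emit:
{"method": "jog_arm", "body": {"increments": [[[0,0,0,-0.025,-0.05,0,0],[0,0,0,-0.025,-0.05,0,0],[0,0,0,-0.025,-0.05,0,0],[0,0,0,-0.025,-0.05,0,0],[0,0,0,0,0,0,0]]]}}

```text
time_s: 2.88
eef_pos: [0.5266, 0.2053, 0.2314]
tool_rot: [[-1.0, 0.01, 0.001], [0.01, 1.0, -0.002], [-0.001, -0.002, -1.0]]
wrist_force: [-1.1, 0.4, 0.0]
width: -0.002
gripper_force: 0.0
```

Emit:
{"method": "jog_arm", "body": {"increments": [[[0,0,0,-0.024,-0.05,0.02,0],[0,0,0,-0.024,-0.05,0.02,0],[0,0,0,-0.025,-0.05,0.04,0],[0,0,0,0,0,0.03,0],[0,0,0,0,0,0,0]]]}}

```text
time_s: 3.5
eef_pos: [0.5939, 0.0653, 0.1231]
tool_rot: [[-1.0, 0.001, -0.004], [0.001, 1.0, -0.0], [0.004, -0.0, -1.0]]
wrist_force: [0.3, -0.2, -0.1]
width: -0.0
gripper_force: 0.0
```

```bash
python3 - <<'E'
from h import *
st=sense(); s=snapshot("wrist"); save("w1",s); W=cloud(s,st)
print(st["eef_pos"],st["wrist_force"])
for cx,cy in((.496,.079),(.6,.078),(.495,-.025),(.599,-.026)):
    m=(np.hypot(W[...,0]-cx,W[...,1]-cy)<.05)&(W[...,2]>.0555)&(W[...,2]<.064)
    q=W[m]
    if len(q)>20: print(q.mean(0).round(4),np.percentile(q,[1,99],axis=0).round(4).tolist())
t=snapshot("side"); cv2.imwrite("pics/s1.png",cv2.cvtColor(t["color"][120:340,150:450],cv2.COLOR_RGB2BGR))
a=cv2.imread("pics/w1.png");b=cv2.resize(cv2.imread("pics/s1.png"),(560,410));cv2.imwrite("pics/m1.png",cv2.resize(np.vstack([a,b]),None,fx=.7,fy=.7))
E
```

```text
[0.59393044 0.06530952 0.12305038] [ 0.29947965 -0.17854998 -0.12763567]
[0.4964 0.0801 0.0578] [[0.4704, 0.0523, 0.0555], [0.5254, 0.1074, 0.0602]]
[0.5971 0.0803 0.0579] [[0.5793, 0.057, 0.0555], [0.6202, 0.1004, 0.0601]]
[ 0.4946 -0.0246  0.0577] [[0.4635, -0.0571, 0.0555], [0.5301, 0.0099, 0.0603]]
[ 0.5987 -0.0254  0.0576] [[0.5608, -0.0641, 0.0555], [0.6394, 0.0149, 0.0599]]
```

View pics/m1.png

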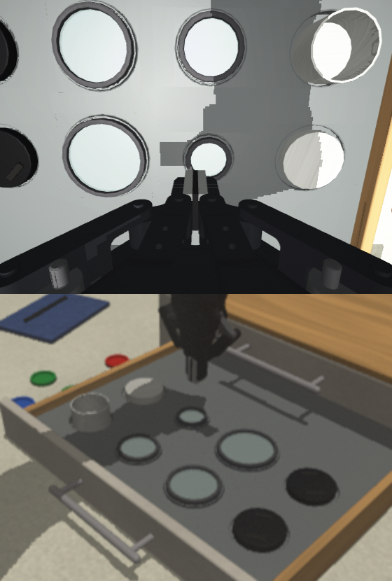

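The wrist picture shows the 46 at (208,158), the 58 at (210,45), the 70 at (95,45) and the 82 at (105,155). The fingertips stand just in front of the 46. The side picture agrees.

Emit:
{"method": "jog_arm", "body": {"increments": [[[0,0,0,-0.005,-0.009,0.01,0],[0,0,0,0,0,0.02,0],[0,0,0,0,0,0.015,0],[0,0,0,0,0,0,0],[0,0,0,0,0,0,0]]]}}

```text
time_s: 4.22
eef_pos: [0.6005, 0.056, 0.0803]
tool_rot: [[-1.0, -0.0, 0.001], [-0.0, 1.0, 0.0], [-0.001, 0.0, -1.0]]
wrist_force: [0.7, -0.8, 0.0]
width: -0.001
gripper_force: 0.0
```

Emit:
{"method": "jog_arm", "body": {"increments": [[[0,0,0,0,0,0.01,0],[0,0,0,0,0,0.008,0],[0,0,0,0,0,0.002,0],[0,0,0,0,0,0.002,0],[0,0,0,0,0,0,0]]]}}

```text
time_s: 4.85
eef_pos: [0.6003, 0.0559, 0.0579]
tool_rot: [[-1.0, -0.0, 0.0], [-0.0, 1.0, -0.0], [-0.0, -0.0, -1.0]]
wrist_force: [1.0, 0.6, 0.2]
width: 0.003
gripper_force: 0.0
```

Emit:
{"method": "jog_arm", "body": {"increments": [[[0,0,0,0,0,0.002,0],[0,0,0,0,0,0.002,0],[0,0,0,0,0,0.001,0],[0,0,0,0,0,0,0]]]}}

```text
time_s: 5.35
eef_pos: [0.6002, 0.0558, 0.0528]
tool_rot: [[-1.0, -0.0, -0.0], [-0.0, 1.0, -0.0], [0.0, -0.0, -1.0]]
wrist_force: [-0.3, 0.0, -0.7]
width: 0.002
gripper_force: 0.0
```

Emit:
{"method": "jog_arm", "body": {"increments": [[[0,0,0,0,0,0.001,0],[0,0,0,0,0,0.001,0],[0,0,0,0,0,0.001,0]]]}}

```text
time_s: 5.72
eef_pos: [0.6002, 0.0558, 0.05]
tool_rot: [[-1.0, -0.0, 0.0], [-0.0, 1.0, -0.0], [-0.0, -0.0, -1.0]]
wrist_force: [-1.9, 0.1, 12.9]
width: -0.001
gripper_force: 6.2
```

Emit:
{"method": "jog_arm", "body": {"increments": [[[0,0,0,0,0,-0.004,0],[0,0,0,0,0,-0.02,0],[0,0,0,0,0,-0.03,0],[0,0,0,0,0,-0.02,0],[0,0,0,0,0,0,0]]]}}

```text
time_s: 6.35
eef_pos: [0.6011, 0.0559, 0.1254]
tool_rot: [[-1.0, 0.0, 0.003], [0.0, 1.0, 0.0], [-0.003, 0.0, -1.0]]
wrist_force: [-0.7, -0.8, -1.0]
width: 0.003
gripper_force: 0.0
```

```bash
cat >> h.py <<'E'
C={46:(.599,.079),58:(.496,.0795),70:(.495,-.025),82:(.599,-.0255)}
def rims():
    st=sense(); print(np.round(st["eef_pos"],4),np.round(st["wrist_force"],1))
    for n in("side","wrist","top"):
        s=snapshot(n); W=cloud(s,st); o=[]
        for d,(x,y) in C.items():
            r=np.hypot(W[...,0]-x,W[...,1]-y); z=W[...,2]; ok=(z<.066)&(z>.03)
            o.append((d,np.round(1e3*np.median(z[ok&(abs(r-d/2000+.0025)<.0015)]),1),np.round(1e3*np.median(z[ok&(r>.046)&(r<.05)]),1)))
        print(n,o)
        save("last_"+n,s)
E
python3 -c "
from h import *
rims()"
```

```text
[0.6011 0.0559 0.1254] [-0.7 -0.8 -1. ]
side [(46, np.float64(50.3), np.float64(50.9)), (58, np.float64(58.5), np.float64(50.9)), (70, np.float64(58.1), np.float64(50.9)), (82, np.float64(58.1), np.float64(50.8))]
wrist [(46, np.float64(50.4), np.float64(52.0)), (58, np.float64(59.5), np.float64(51.9)), (70, np.float64(59.4), np.float64(51.8)), (82, np.float64(59.2), np.float64(51.9))]
top [(46, np.float64(50.8), np.float64(51.4)), (58, np.float64(59.3), np.float64(51.4)), (70, np.float64(59.7), np.float64(51.4)), (82, np.float64(nan), np.float64(nan))]
  return _methods._mean(a, axis=axis, dtype=dtype,
  ret = ret.dtype.type(ret / rcount)
```

The 46 is down, level with the liner. Next is the 58.

Emit:
{"method": "jog_arm", "body": {"increments": [[[0,0,0,0.05,-0.005,0,0],[0,0,0,0.055,0,0,0],[0,0,0,0,0,0.02,0],[0,0,0,0,0,0.025,0],[0,0,0,0,0,0,0]]]}}

```text
time_s: 7.12
eef_pos: [0.4939, 0.0507, 0.0771]
tool_rot: [[-1.0, -0.0, -0.004], [-0.0, 1.0, -0.001], [0.004, -0.001, -1.0]]
wrist_force: [0.4, 0.4, 0.1]
width: -0.003
gripper_force: 0.0
```

Emit:
{"method": "jog_arm", "body": {"increments": [[[0,0,0,-0.001,0,0.01,0],[0,0,0,0,0,0.007,0],[0,0,0,0,0,0.002,0],[0,0,0,0,0,0.002,0],[0,0,0,0,0,0.002,0]]]}}

```text
time_s: 7.75
eef_pos: [0.4963, 0.0508, 0.0561]
tool_rot: [[-1.0, -0.0, 0.0], [-0.0, 1.0, 0.0], [-0.0, 0.0, -1.0]]
wrist_force: [-0.2, -0.0, 1.5]
width: 0.0
gripper_force: 0.6
```

Emit:
{"method": "jog_arm", "body": {"increments": [[[0,0,0,0,0,0.002,0],[0,0,0,0,0,0.0015,0],[0,0,0,0,0,0.001,0],[0,0,0,0,0,0.001,0],[0,0,0,0,0,0,0]]]}}

```text
time_s: 8.38
eef_pos: [0.4962, 0.0508, 0.0503]
tool_rot: [[-1.0, -0.0, -0.0], [-0.0, 1.0, -0.0], [0.0, -0.0, -1.0]]
wrist_force: [-0.2, 0.0, 0.6]
width: 0.001
gripper_force: 0.0
```

Now up, then across to the 70 at (0.495, 0.010).

Emit:
{"method": "jog_arm", "body": {"increments": [[[0,0,0,0,0,-0.004,0],[0,0,0,0,0,-0.025,0],[0,0,0,0,-0.02,0,0],[0,0,0,0,-0.021,0,0],[0,0,0,0,0,0,0]]]}}

```text
time_s: 9.0
eef_pos: [0.4961, 0.0084, 0.0797]
tool_rot: [[-1.0, 0.003, 0.0], [0.003, 1.0, -0.001], [-0.0, -0.001, -1.0]]
wrist_force: [-0.1, 0.0, 0.5]
width: -0.001
gripper_force: 0.0
```

```bash
python3 -W ignore -c "
from h import *
rims()"
```

```text
[0.4961 0.0084 0.0797] [-0.1  0.   0.5]
side [(46, np.float64(47.8), np.float64(51.2)), (58, np.float64(50.4), np.float64(50.8)), (70, np.float64(58.1), np.float64(50.8)), (82, np.float64(58.2), np.float64(51.0))]
wrist [(46, np.float64(47.2), np.float64(nan)), (58, np.float64(50.7), np.float64(51.0)), (70, np.float64(58.4), np.float64(51.0)), (82, np.float64(nan), np.float64(51.0))]
top [(46, np.float64(50.6), np.float64(51.5)), (58, np.float64(51.4), np.float64(51.5)), (70, np.float64(nan), np.float64(51.1)), (82, np.float64(59.4), np.float64(51.5))]
```

Emit:
{"method": "jog_arm", "body": {"increments": [[[0,0,0,0,0.001,0.01,0],[0,0,0,0,0,0.009,0],[0,0,0,0,0,0.002,0],[0,0,0,0,0,0.002,0],[0,0,0,0,0,0.002,0]]]}}

```text
time_s: 9.78
eef_pos: [0.4961, 0.0109, 0.0543]
tool_rot: [[-1.0, -0.0, -0.0], [-0.0, 1.0, -0.0], [0.0, -0.0, -1.0]]
wrist_force: [-0.5, 1.4, 1.8]
width: 0.002
gripper_force: 0.6
```

Emit:
{"method": "jog_arm", "body": {"increments": [[[0,0,0,0,0,0.002,0],[0,0,0,0,0,0.001,0],[0,0,0,0,0,0,0]]]}}

```text
time_s: 10.15
eef_pos: [0.4964, 0.0107, 0.0514]
tool_rot: [[-1.0, 0.0, 0.0], [0.0, 1.0, -0.0], [-0.0, -0.0, -1.0]]
wrist_force: [-0.9, 0.5, -0.3]
width: -0.002
gripper_force: 0.0
```

Emit:
{"method": "jog_arm", "body": {"increments": [[[0,0,0,0,0,0.001,0],[0,0,0,0,0,0,0],[0,0,0,0,0,-0.004,0],[0,0,0,0,0,-0.03,0],[0,0,0,0,0,0,0]]]}}

```text
time_s: 10.78
eef_pos: [0.4972, 0.0108, 0.0861]
tool_rot: [[-1.0, 0.0, 0.003], [0.0, 1.0, 0.0], [-0.003, 0.0, -1.0]]
wrist_force: [-0.2, -0.3, -0.3]
width: 0.0
gripper_force: 0.0
```

Emit:
{"method": "jog_arm", "body": {"increments": [[[0,0,0,-0.05,0.004,0,0],[0,0,0,-0.053,0,0,0],[0,0,0,0,0,0,0],[0,0,0,0,0,0,0]]]}}

```text
time_s: 11.28
eef_pos: [0.5983, 0.0147, 0.0837]
tool_rot: [[-1.0, 0.0, -0.002], [0.0, 1.0, -0.0], [0.002, -0.0, -1.0]]
wrist_force: [-0.4, 0.1, 0.1]
width: 0.004
gripper_force: 0.0
```

```bash
python3 -W ignore -c "
from h import *
rims()"
```

```text
[0.5983 0.0147 0.0837] [-0.4  0.1  0.1]
side [(46, np.float64(50.2), np.float64(50.8)), (58, np.float64(50.8), np.float64(50.9)), (70, np.float64(50.4), np.float64(50.9)), (82, np.float64(58.1), np.float64(51.0))]
wrist [(46, np.float64(49.4), np.float64(50.8)), (58, np.float64(50.6), np.float64(50.8)), (70, np.float64(50.7), np.float64(50.7)), (82, np.float64(58.2), np.float64(50.7))]
top [(46, np.float64(50.2), np.float64(51.4)), (58, np.float64(51.6), np.float64(51.5)), (70, np.float64(51.3), np.float64(51.4)), (82, np.float64(59.0), np.float64(51.2))]
```

The 70 is down as well. Now the 82.

Emit:
{"method": "jog_arm", "body": {"increments": [[[0,0,0,0,0,0.012,0],[0,0,0,0,0,0.011,0],[0,0,0,0,0,0.002,0],[0,0,0,0,0,0.002,0],[0,0,0,0,0,0.002,0]]]}}

```text
time_s: 12.05
eef_pos: [0.5992, 0.0148, 0.0555]
tool_rot: [[-1.0, -0.0, 0.0], [-0.0, 1.0, -0.0], [-0.0, -0.0, -1.0]]
wrist_force: [-0.9, 0.0, 1.5]
width: -0.001
gripper_force: 0.6
```

Emit:
{"method": "jog_arm", "body": {"increments": [[[0,0,0,0,0,0.002,0],[0,0,0,0,0,0.001,0],[0,0,0,0,0,0,0]]]}}

```text
time_s: 12.42
eef_pos: [0.5994, 0.0148, 0.0524]
tool_rot: [[-1.0, -0.0, 0.0], [-0.0, 1.0, 0.0], [-0.0, 0.0, -1.0]]
wrist_force: [-1.0, -0.2, -1.5]
width: 0.001
gripper_force: 0.0
```

Emit:
{"method": "jog_arm", "body": {"increments": [[[0,0,0,0,0,0.001,0],[0,0,0,0,0,0.001,0],[0,0,0,0,0,0,0],[0,0,0,0,0,-0.004,0],[0,0,0,0,0,-0.02,0]]]}}

```text
time_s: 13.05
eef_pos: [0.5985, 0.0148, 0.0739]
tool_rot: [[-1.0, -0.0, -0.002], [-0.0, 1.0, -0.0], [0.002, -0.0, -1.0]]
wrist_force: [0.5, 0.7, 0.5]
width: -0.002
gripper_force: 0.0
```

Emit:
{"method": "jog_arm", "body": {"increments": [[[0,0,0,0,0,-0.04,0],[0,0,0,0,0,-0.04,0],[0,0,0,0,0,-0.04,0],[0,0,0,0,0,0,0],[0,0,0,0,0,0,0]]]}}

```text
time_s: 13.68
eef_pos: [0.5989, 0.0147, 0.1943]
tool_rot: [[-1.0, -0.0, -0.0], [-0.0, 1.0, -0.0], [0.0, -0.0, -1.0]]
wrist_force: [0.0, 0.1, 0.6]
width: -0.001
gripper_force: 0.0
```

```bash
python3 -W ignore -c "
from h import *
rims()
a=cv2.imread('pics/last_wrist.png');b=cv2.imread('pics/last_side.png');cv2.imwrite('pics/m2.png',cv2.resize(np.vstack([a,b]),None,fx=.7,fy=.7))"
```

```text
[0.5989 0.0147 0.1943] [0.  0.1 0.6]
side [(46, np.float64(50.1), np.float64(50.8)), (58, np.float64(50.5), np.float64(50.9)), (70, np.float64(50.7), np.float64(50.9)), (82, np.float64(50.5), np.float64(50.8))]
wrist [(46, np.float64(50.2), np.float64(51.6)), (58, np.float64(51.1), np.float64(51.5)), (70, np.float64(51.3), np.float64(51.4)), (82, np.float64(51.0), np.float64(51.4))]
top [(46, np.float64(50.8), np.float64(51.5)), (58, np.float64(51.4), np.float64(51.3)), (70, np.float64(51.8), np.float64(51.4)), (82, np.float64(51.2), np.float64(51.5))]
```

View pics/m2.png

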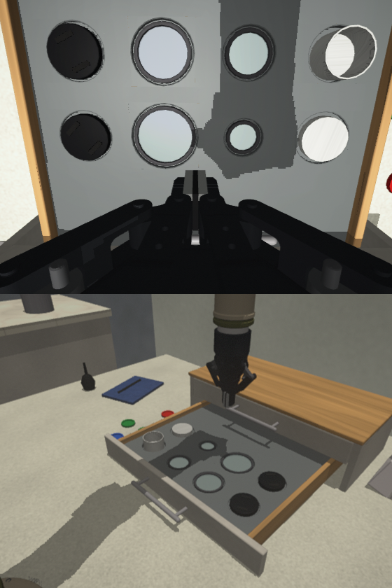

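The wrist picture shows all four filters flush with the liner: 46 at (243,137), 58 at (249,53), 70 at (163,51) and 82 at (166,135). The caps, tin and lid are undisturbed and the arm is clear.

```bash
python3 -c "
from h import *
print(ticket.sign_off())"
```

```text
the job is handed in; nothing more can be done
None
```

I tapped all four filters down in order (46, 58, 70, 82), measured their rims within about 1 mm of the liner, left the caps, tin and lid alone, and handed the job in; no verdict came back.

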